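Touch-probe check behind a sampler's sliding shutter

TASK

Slide the blue shutter of the sampler console by its black tab until its window is centred over the red spot it was hiding, then take the touch probe out of its stand. Through the window, hold the probe's springy brass tip on the red spot, with the probe square to the sloping face, and press gently so that the tip is pushed in about half way. Finish while still holding it there, with the shutter left as set and the bottle, the tip box and the mouse undisturbed.

Things in the scene. Friction and masses are not known exactly. Their poses are not given: they have to be found in the camera images.
- console: Fixed white and grey sampler console; origin on the bench straight below the red spot. It spans -115 to +135 mm in y, -70 to +121 mm in x. Its face slopes 25 degrees, from 38 mm high at the front (-x, towards the robot) to 102 mm, so its normal leans 25 degrees from vertical towards -x; behind it a flat top, 100 mm high. Two rails 8 mm high run along y, 37 mm up and down the slope from the spot.
- spot: Red disc 20 mm across, with a black dot in its middle, fixed on the sloping face, 71 mm above the bench. Origin at the centre of its top surface; z is the outward normal of the sloping face, y runs along the shutter's track, x up the slope. Hidden below the shutter at the start, about 4 mm under the shutter's top surface.
- shutter (a joint): Blue sliding shutter, a 3 mm plate 64 mm (up the slope) by 117 mm (along the track) on the sloping face; it slides along the console's +y as the value grows, 0 to 0.11 m, with about 1.5 N of friction, and stays where it is left. At 0.075 m its window is centred over the spot. It starts between 0 and 0.04 m.
- window (a point): Centre, at the shutter's top surface, of the opening through the shutter: 34 mm along the track (y), 36 mm up the slope (x). Axes as those of the spot.
- tab_top (a point): Centre of the top of the shutter's black grip tab: 14 mm thick along the track (y), 30 mm up the slope (x), 35 mm tall from the shutter plate along the face normal (z). It stands 60 mm to the +y side of the window's centre. Axes as those of the spot.
- stand: Fixed probe stand: 85 mm square dark steel foot 12 mm high, aluminium tube 36 mm across (20 mm bore) up to 90 mm above the bench. Origin on the bench under the tube's centre, z up.
- probe: Loose touch probe, 0.13 kg, upright in the stand. Origin on its axis at the underside of a yellow collar (34 mm across, 5 mm thick) resting on the tube's rim at 90 mm; z towards the handle. Handle: dark, 24 mm square (sides along x and y), 4 to 70 mm above the origin. Below the collar a barrel 16 mm across, 45 mm long, then the brass tip, inside the tube. Lift straight up 70 mm or more to free it.
- probe_tip (a point): End of the round-nosed brass tip, 8 mm across, on the probe's axis, 67 mm below the probe's origin when it is not pressed. z points up along the probe.
- plunger (a joint): How far the springy tip is pushed into the barrel: 0 = fully out, 0.012 m = bottomed. The spring gives 0.6 N at 0 and 300 N/m more, so about 2.4 N half way in.
- bottle: White reagent bottle, 48 mm across, 100 mm tall, loose; origin under its centre. Leave alone.
- tipbox: Blue box of pipette tips with a pale lid, 80 x 60 x 60 mm, loose; origin under its centre. Leave alone.
- mouse: Black computer mouse, 100 x 58 x 32 mm, loose; origin under its centre. Leave alone.
Things that resemble listed ones, but are neither listed nor needed, are in the scene too. What is shaped like the probe but pink or turquoise is not meant.

How it is judged:
On the way, in this order (a step that is already met when the one before it is completed fails the run):
1. the shutter's window is centred over the red spot (within 6 mm), the fingers are off it, and the probe is still in its stand (value of joint shutter between 0.069 and 0.081 m and distance of probe from where it was at the start of the episode below 0.02 m and contact force between the fingers and console below 0.2 N), for 0.2 s.
2. the probe is lifted out of its stand in the fingers (value of joint shutter between 0.069 and 0.081 m and contact force between probe and the fingers above 1 N and contact force between probe and stand below 0.1 N and height (world z) of probe_tip above 0.091 m), for 0.1 s.
At the end, for the whole second after the job is handed in: Window still centred over the spot (6 mm); the fingers hold the probe still, its tip within 10 mm of the spot's centre, its axis within 8 degrees of the face's normal, the tip pushed in by 2 to 10.5 mm of its 12 mm and pressing on the spot with 0.9 to 4.5 N (value of joint shutter between 0.069 and 0.081 m and distance between probe_tip and spot below 0.01 m and angle between the z axis of probe and the z axis of spot, either way round below 0.14 rad and contact force between probe and spot between 0.9 and 4.5 N and value of joint plunger between 0.002 and 0.0105 m and contact force between probe and the fingers above 1 N and contact force between probe and stand below 0.1 N and linear speed of probe below 0.02 m/s and height (world z) of probe above 0.1 m); the arm keeps its last pose, push and grip.
It fails at once if the probe is pressed hard on the console (over 15 N) (contact force between probe and console above 15 N).
It fails at once if the bottle, the tip box or the mouse is disturbed (moved over 15 mm) (distance of any of bottle, tipbox, mouse from where it was at the start of the episode above 0.015 m).
It also fails if it takes over 53 s, if anything falls off the work surface, if the arm or the gripper's body presses on something with over 40 N, if the wrist force passes 120 N, or if a joint passes its speed limit or range.

ROBOT

A 6-joint arm with a two-finger parallel gripper is mounted at the origin on the work surface. World frame = base frame: x ahead of the robot, y to its left, z up, the work surface at z = 0. Lengths are in m, angles in rad, forces in N, time in s.
With the tool pointing down it reaches from about 0.325 to 0.9 m from the base axis. Payload 6.1 kg.
Tool frame: the origin (TCP) lies midway between the tips of the shut fingers; the grasp point (between the pads) lies 19 mm behind it; x points along the fingers, y is the direction in which the jaws open and shut, and the axes are right-handed (so a half turn about x gives the same grasp; the last joint's range is limited). The gripper opens to 85 mm and grips with 20 to 120 N. Pads are 22 mm wide; open, the fingers measure 114 mm over their backs; the gripper's body (76 mm by 85 mm) begins 54 mm behind the grasp point. The pads swing forward as they close: fully open they stand 13 mm farther back than shut.
Start: joints at [-1.323, 0.22, 1.526, -0, 1.395, -0.126], TCP at [0.228, -0.582, 0.231] pointing down, gripper open.
Joint ranges: [-2.98, 2.98], [-0.91, 2.08], [0.09, 2.57], [-1.24, 4.39], [0.2, 2.65], [-2.68, 2.68]. Speed limits (rad/s): [2.57, 2.57, 3.01, 3.14, 3.14, 3.14].

INTERFACE

Orientations are given as [roll, pitch, yaw] about the fixed x, y, z axes, in that order (R = Rz(yaw) Ry(pitch) Rx(roll)).
In Python, from plant import movep, move_l, set_joints, gripper_to, hold, inverse_kinematics, observe, get_image, get_calibration, Unreachable, job_done gives the robot as it stands. Calls block until the motion is done:
- movep(position, orientation): joint-space move of the TCP to a pose.
- move_l(position, feed=0.15, rotation=None, max_force=None): straight line of the TCP; rotation=None keeps the orientation; feed is the mean speed in m/s. With max_force (N) it stops when the force on the tool has changed by that much, and returns True; else False.
- set_joints(angles): joint-space move.
- gripper_to(opening, f_grip=None): finger opening in m; f_grip is the grip in N (None keeps the last); returns when the fingers have stopped.
- hold(seconds).
- inverse_kinematics(position, orientation): joint angles nearest the present ones, or None.
- observe(): the state.
- get_image(name): name is "scene" or "side" or "wrist"; returns (picture, depth): 400x640x3 uint8, red, green, blue; 400x640 float32, m along the optical axis (not along the pixel's ray), 0 where there is no reading.
- get_calibration(name): a dict with "intrinsics" (3x3 intrinsics, pixels), "world_from_camera" (4x4, takes a point from camera to world coordinates). Camera axes: x right, y down, z forward; pixel columns grow to the right and rows downward; lengths in m; the calibration is good to about 2 mm. A picture is of the moment at which its call begins: read the wrist's pose just before it. get_calibration takes no time and is no camera call; for the wrist camera it gives the pose at the moment of the call.
A pose or a line that the arm cannot do raises Unreachable and nothing moves.
- job_done(): hands the job in, once; it reports no verdict.
The state is a dict: "time_s": time; "q": joint angles; "joint_velocities": joint speeds; "joint_torque": joint torques, N m; "eef_pos": TCP position; "tcp_rot": TCP orientation; "ft_force": force on the tool from outside, world axes, zero at the start; "torque": the same for the moment, N m; "opening": finger opening in m.
Only numpy, scipy, OpenCV 4.12 (cv2) and the standard library are available. Lean on these libraries where they do the work, as an engineer would, in place of code of your own. Each camera call takes 0.05 s, during which the arm holds its last target.

## Working session

There is one attempt and no reset: what is moved stays moved. The work goes in short steps, each a Python script; the robot and the scene stay as the last script left them, time stands still between calls to the robot, and variables do not carry over. Pictures are saved under pics/ and viewed, and the job is handed in when it is done.

```bash
ls; mkdir -p pics; cat > h.py <<'E'
import numpy as np, cv2
from plant import *
def snap(n,f):
    im,d=get_image(n); cv2.imwrite(f'pics/{f}.png',im[:,:,::-1]); c=get_calibration(n)
    np.savez(f'pics/{f}.npz',im=im,d=d,K=c['intrinsics'],T=c['world_from_camera']); return im,d,c
def load(f):
    z=np.load(f'pics/{f}.npz'); return z['im'],z['d'],z['K'],z['T']
def pt(d,K,T,u,v):
    z=d[int(v),int(u)]; p=np.linalg.inv(K)@[u,v,1]*z; return T[:3,:3]@p+T[:3,3]
def cloud(d,K,T):
    v,u=np.mgrid[:d.shape[0],:d.shape[1]]; P=np.stack([u,v,np.ones_like(u)],-1)@np.linalg.inv(K).T*d[...,None]
    return P@T[:3,:3].T+T[:3,3]
def ray(K,T,u,v,h):
    r=T[:3,:3]@np.linalg.inv(K)@[u,v,1]; o=T[:3,3]; return o+r*(h-o[2])/r[2]
E
python3 - <<'E'
from h import *
for n in ['scene','side','wrist']:
    im,d,c=snap(n,n+'0'); print(n,c['world_from_camera'].round(3).tolist(),c['intrinsics'][0][0])
o=observe();print(o['time_s'],o['tcp_rot'],o['opening'])
E
```

```text
pics
scene [[0.388, 0.639, -0.665, 1.1], [0.922, -0.278, 0.271, -0.236], [-0.012, -0.718, -0.696, 0.727], [0.0, 0.0, 0.0, 1.0]] 371.13749987307915
side [[-0.837, -0.296, 0.461, 0.075], [-0.547, 0.419, -0.725, 0.722], [0.022, -0.858, -0.512, 0.588], [0.0, 0.0, 0.0, 1.0]] 389.43197460486056
wrist [[0.365, -0.889, -0.277, 0.298], [-0.931, -0.349, -0.107, -0.554], [-0.002, 0.297, -0.955, 0.372], [0.0, 0.0, 0.0, 1.0]] 354.84130385388937
0.15 [-1.70862688  1.56929323  1.80677923] 0.08561644625610108
```

View pics/scene0.png

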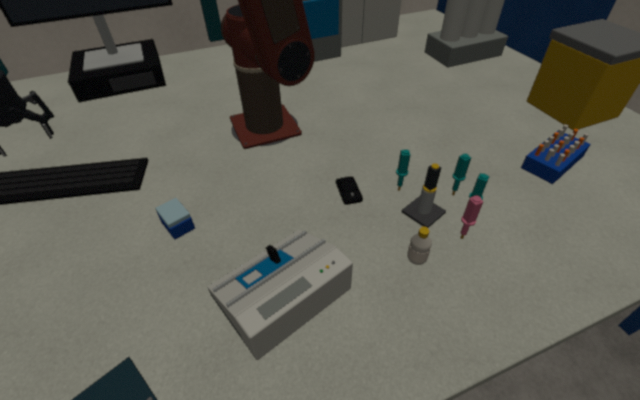

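View pics/side0.png

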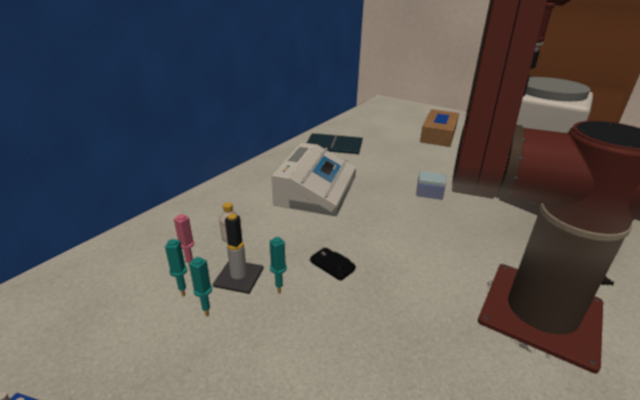

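View pics/wrist0.png

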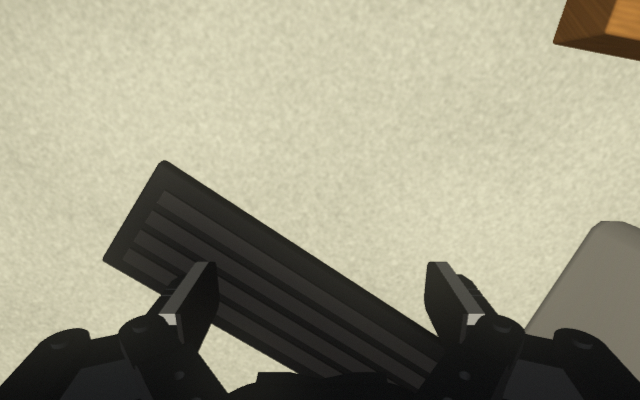

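The scene camera shows the dark probe with its yellow collar in the stand at about (431,190). The turquoise look-alikes are at (404,165), (461,172) and (481,190), and the pink one is at (472,215). The console is at (285,285) with its black tab at (273,254), the bottle at (420,247), the tip box at (176,217) and the mouse at (349,190). Next I'll measure these.

```bash
python3 - <<'E'
from h import *
im,d,K,T=load('scene0')
for n,u,v in [('tabtop',272,248),('window',254,276),('collar?',431,190),('handletop',434,167),('foot',410,212),('foot2',440,212),('foot3',424,222),('mouse',349,188),('bottlecap',424,232),('tipbox',174,212),('turq1',404,155),('t1tip',400,187),('turq2',463,157),('t2tip',455,193),('turq3',481,178),('pink',474,200),('pinktip',463,235),('con_cornerL',212,290),('con_cornerR',352,263),('con_backL',258,332)]:
    print(n,pt(d,K,T,u,v).round(3))
im2,d2,K2,T2=load('side0')
for n,u,v in [('handletop',234,216),('tabtop',326,163),('tube',236,265)]: print('side',n,pt(d2,K2,T2,u,v).round(3))
a=cv2.resize(im[130:280,330:510],None,fx=4,fy=4,interpolation=cv2.INTER_CUBIC);b=cv2.resize(im[215:360,195:365],None,fx=4,fy=4,interpolation=cv2.INTER_CUBIC)
cv2.imwrite('pics/c1.png',a[:,:,::-1]);cv2.imwrite('pics/c2.png',b[:,:,::-1])
E
```

```text
tabtop [ 0.612 -0.151  0.11 ]
window [ 0.635 -0.202  0.07 ]
collar? [0.586 0.265 0.099]
handletop [0.577 0.264 0.166]
foot [0.566 0.232 0.014]
foot2 [0.597 0.305 0.014]
foot3 [0.61  0.246 0.014]
mouse [0.435 0.117 0.032]
bottlecap [0.695 0.17  0.102]
tipbox [ 0.369 -0.335  0.062]
turq1 [0.479 0.247 0.137]
t1tip [0.473 0.258 0.016]
turq2 [0.55  0.377 0.141]
t2tip [0.545 0.395 0.004]
turq3 [ 1.1   -0.236  0.727]
pink [0.685 0.3   0.14 ]
pinktip [0.688 0.305 0.02 ]
con_cornerL [ 0.621 -0.291  0.051]
con_cornerR [ 0.705 -0.01   0.099]
con_backL [ 0.772 -0.228  0.098]
side handletop [0.566 0.269 0.163]
side tabtop [ 0.611 -0.144  0.108]
side tube [0.561 0.283 0.05 ]
```

View pics/c1.png

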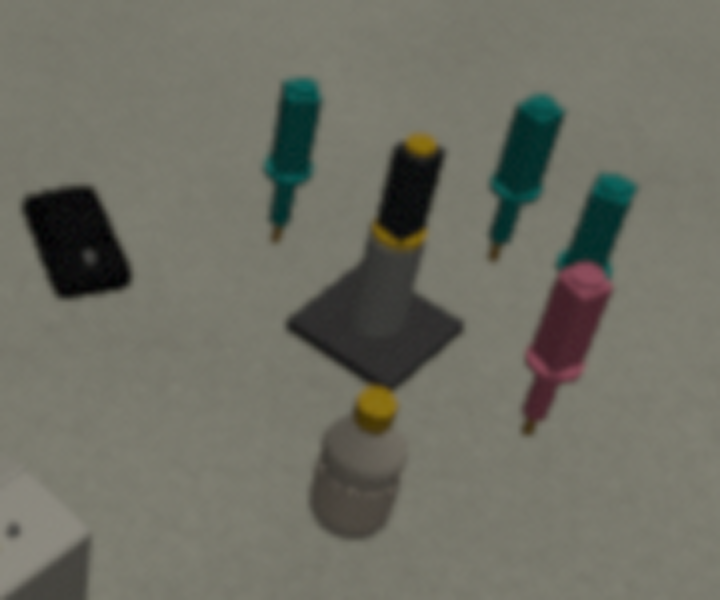

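View pics/c2.png

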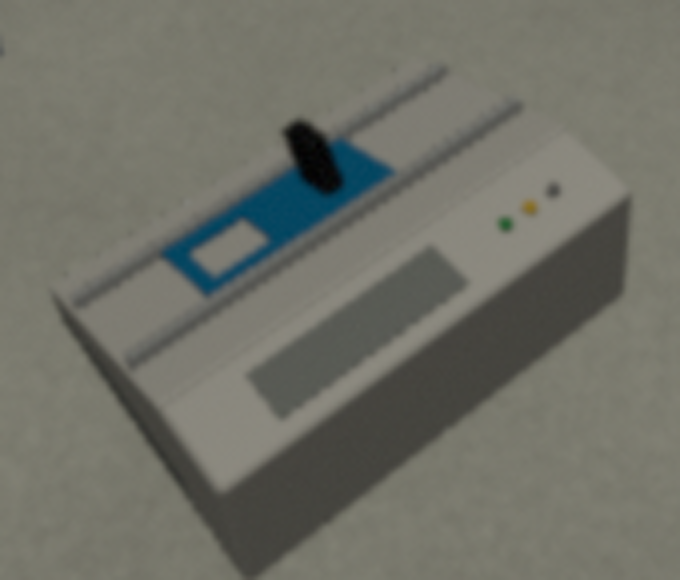

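```bash
cat >> h.py <<'E'
from scipy.spatial.transform import Rotation as Ro
def rpy(xt,yt):
    xt=np.array(xt,float);xt/=np.linalg.norm(xt);yt=np.array(yt,float);yt-=xt*(xt@yt);yt/=np.linalg.norm(yt)
    return Ro.from_matrix(np.stack([xt,yt,np.cross(xt,yt)],1)).as_euler('xyz')
E
python3 - <<'E'
from h import *
R=Ro.from_euler('xyz',observe()['tcp_rot']).as_matrix();print(R.round(2))
for s in (1,-1):
  for yt in ([0,s,0],):
    print(s,inverse_kinematics([0.56,-0.16,0.36],rpy([0,0,-1],yt)))
print(inverse_kinematics([0.5,0.24,0.38],rpy([0,0,-1],[-.4,1,0])),inverse_kinematics([0.5,0.24,0.38],rpy([0,0,-1],[.4,-1,0])))
E
```

```text
[[-0.    0.37 -0.93]
 [ 0.   -0.93 -0.37]
 [-1.   -0.   -0.  ]]
1 [-0.41366948  0.06707226  1.45902569  0.          1.6154947  -1.9844658 ]
-1 [-0.41366948  0.06707226  1.45902569  0.          1.6154947   1.15712685]
[ 3.05321820e-01 -2.70020074e-03  1.49410614e+00 -4.44089210e-16
  1.65018671e+00 -1.64598088e+00] [ 3.05321820e-01 -2.70020074e-03  1.49410614e+00 -4.44089210e-16
  1.65018671e+00  1.49561177e+00]<sys>:0: UserWarning: Gimbal lock detected. Setting third angle to zero since it is not possible to uniquely determine all angles.
```

```bash
python3 - <<'E' 2>/dev/null
from h import *
movep([0.67,-0.15,0.34],rpy([0,0,-1],[0,-1,0]))
snap('wrist','w1')
movep([0.62,0.24,0.38],rpy([0,0,-1],[0,-1,0]))
snap('wrist','w2');print(observe()['time_s'])
E
```

```text
3.9583
```

View pics/w1.png

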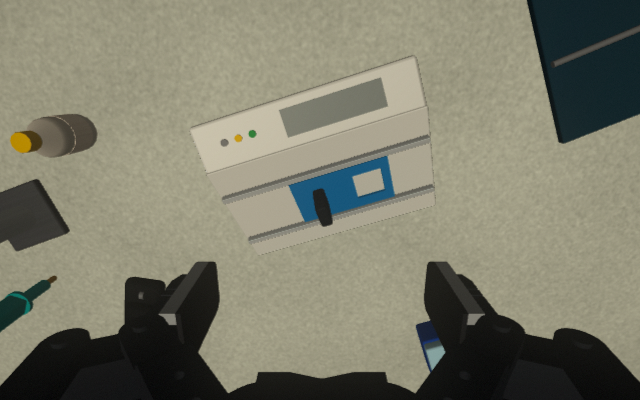

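View pics/w2.png

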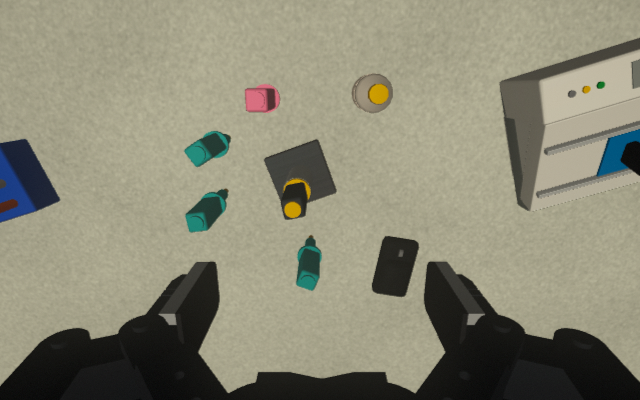

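```bash
python3 - <<'E'
from h import *
im,d,K,T=load('w1')
P=cloud(d,K,T)
hsv=cv2.cvtColor(im,cv2.COLOR_RGB2HSV)
roi=np.zeros(d.shape,bool);roi[50:256,185:440]=1
# flat top mask
top=roi&(abs(P[...,2]-0.1)<0.006)
m=cv2.morphologyEx(top.astype(np.uint8),cv2.MORPH_OPEN,np.ones((5,5)))
n,l,s,c=cv2.connectedComponentsWithStats(m);i=1+np.argmax(s[1:,4]);print('top area',s[i])
r=cv2.minAreaRect(P[l==i][:,:2].astype(np.float32)*1000);print('top rect',r, np.median(P[l==i][:,2]));print(cv2.boxPoints(r))
for u,v in [(192,129),(414,57)]: print('backcorner',ray(K,T,u,v,0.100).round(4))
for u,v in [(260,254),(434,206)]: print('frontcorner',ray(K,T,u,v,0.038).round(4))
# all console points
con=roi&(P[...,2]>0.03)
r=cv2.minAreaRect(P[con][:,:2].astype(np.float32)*1000);print('all',r);print(cv2.boxPoints(r))
blue=roi&(hsv[...,0]>95)&(hsv[...,0]<115)&(hsv[...,1]>150)
A=P[blue];A=A[A[:,2]>0.02];c=np.median(A,0);_,_,V=np.linalg.svd(A-A.mean(0));print('plane n',V[2], 'tilt',np.degrees(np.arccos(abs(V[2,2]))),'yaw', np.degrees(np.arctan2(-V[2][1]*np.sign(V[2,2]),-V[2][0]*np.sign(V[2,2]))),'c',A.mean(0))
# window
cn,_=cv2.findContours(blue.astype(np.uint8),cv2.RETR_CCOMP,cv2.CHAIN_APPROX_NONE)
for q in cn:
    if cv2.contourArea(q)>150: print(cv2.contourArea(q),cv2.minAreaRect(q),cv2.boundingRect(q))
np.set_printoptions(suppress=True)
tab=roi&(im.sum(2)<130)&(P[...,2]>0.098)&(np.arange(640)[None]>300)&(np.arange(640)[None]<340);tab[:180]=0
Q=P[tab];print('tab',len(Q),np.median(Q,0),Q.max(0))
E
```

```text
top area [  190    56   239   128 14718]
top rect ((708.4937744140625, -136.62649536132812), (68.15555572509766, 250.3946990966797), 17.06237030029297) 0.09944452418903243
[[ 639.1814    -26.938438]
 [ 712.6504   -266.31226 ]
 [ 777.80615  -246.31454 ]
 [ 704.33716    -6.940735]]
backcorner [ 0.7035 -0.0133  0.1   ]
backcorner [ 0.7744 -0.2436  0.1   ]
frontcorner [ 0.5266 -0.066   0.038 ]
frontcorner [ 0.596 -0.299  0.038]
all ((650.821533203125, -154.47592163085938), (188.91754150390625, 250.64427185058594), 17.082429885864258)
[[ 523.7169    -62.429604]
 [ 597.343    -302.01624 ]
 [ 777.92615  -246.52225 ]
 [ 704.30005    -6.935608]]
plane n [-0.80638204 -0.22009026  0.54891555] tilt 56.707353313054334 yaw 15.266220853469658 c [ 0.63040873 -0.17344411  0.07730927]
3381.5 ((342.929931640625, 189.46176147460938), (40.462650299072266, 101.52342987060547), 73.61045837402344) (289, 156, 105, 66)
702.5 ((368.5000305175781, 182.00001525878906), (23.849878311157227, 32.18296432495117), 73.3007583618164) (351, 167, 35, 31)
tab 314 [ 0.61373241 -0.1524374   0.1059689 ] [ 0.74526635 -0.14339386  0.48159232]
```

```bash
python3 - <<'E'
from h import *
im,d,K,T=load('w1')
cv2.imwrite('pics/c3.png',cv2.resize(im[40:260,185:445],None,fx=3,fy=2.7,interpolation=cv2.INTER_CUBIC)[:,:,::-1])
im,d,K,T=load('w2')
cv2.imwrite('pics/c4.png',cv2.resize(im[130:230,250:350],None,fx=6,fy=6,interpolation=cv2.INTER_CUBIC)[:,:,::-1])
E
```

```text
(no output)
```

View pics/c3.png

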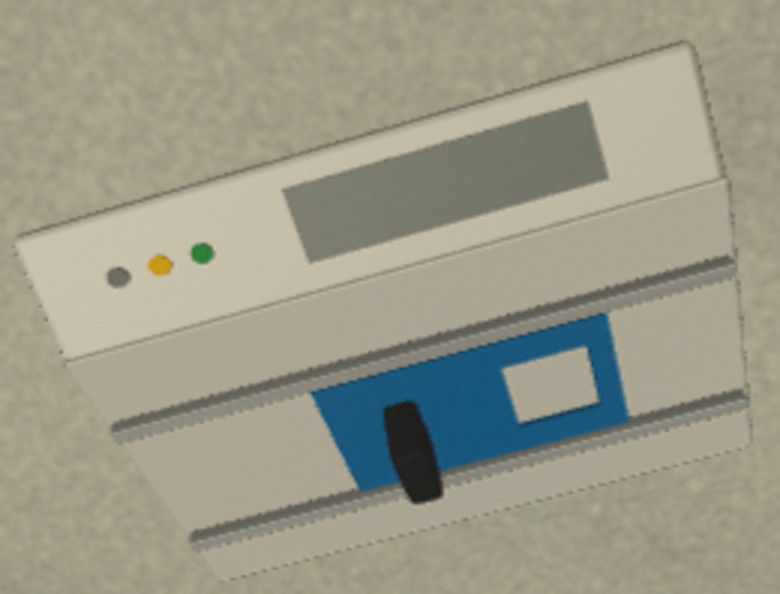

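View pics/c4.png

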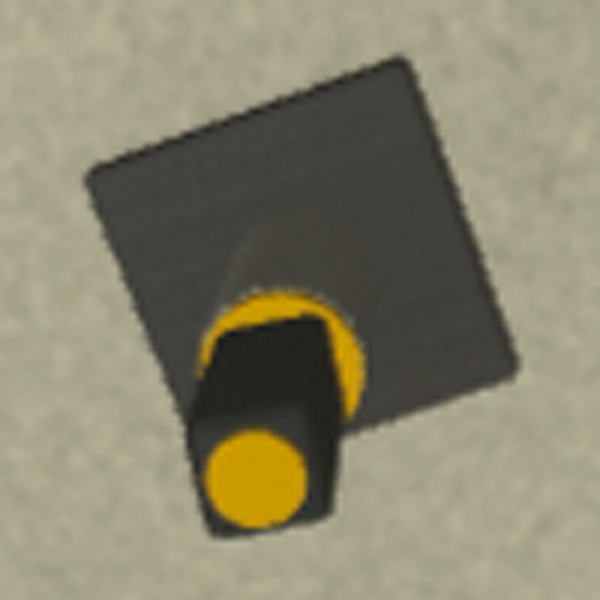

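```bash
cat > g.py <<'E'
import numpy as np
th=np.radians(17.08)
X=np.array([np.cos(th),np.sin(th),0]);Y=np.array([-np.sin(th),np.cos(th),0]);Z=np.array([0,0,1.])
S=np.array([0.630,-0.172,0.071]); a=np.radians(25)
N=-np.sin(a)*X+np.cos(a)*Z; U=np.cos(a)*X+np.sin(a)*Z
def cast(K,T,u,v,p,n):
    r=T[:3,:3]@np.linalg.inv(K)@[u,v,1]; o=T[:3,3]; return o+r*((p-o)@n)/(r@n)
def loc(p): q=np.asarray(p)-S; return (np.array([q@U,q@Y,q@N])*1000).round(1)
E
python3 - <<'E'
from h import *; from g import *
im,d,K,T=load('w1')
print('window',loc(cast(K,T,368.5,182,S+.004*N,N)))
for u,v in [(290,185),(305,222),(395,196),(387,156)]: print('shutter corner',loc(cast(K,T,u,v,S+.004*N,N)))
print('tabtop', [loc(cast(K,T,u,v,S+.039*N,N)) for u,v in [(313,190),(324,188),(331,222),(319,226)]])
# face plane by depth, console pts
P=cloud(d,K,T); L=(P-S)@np.stack([U,Y,N],1)*1000
f=(abs(L[...,0])<30)&(L[...,1]>70)&(L[...,1]<120);print('face +y n:',np.median(L[f],0),f.sum())
f=(abs(L[...,0])<30)&(L[...,1]<-95)&(L[...,1]>-110);print('face -y n:',np.median(L[f],0),f.sum())
im,d,K,T=load('w2');P=cloud(d,K,T)
hsv=cv2.cvtColor(im,cv2.COLOR_RGB2HSV)
m=(hsv[...,0]>18)&(hsv[...,0]<32)&(hsv[...,1]>200)&(hsv[...,2]>100);m[:,:270]=0;m[:,330:]=0;m[:150]=0;m[230:]=0
n,l,s,c=cv2.connectedComponentsWithStats(m.astype(np.uint8))
for i in range(1,n):
    if s[i,4]>20: print(s[i],c[i],np.median(P[l==i],0).round(4), ray(K,T,*c[i],0.16).round(4))
# foot
foot=(abs(P[...,2]-0.012)<0.005);foot[:,:255]=0;foot[:,345:]=0;foot[:130]=0;foot[215:]=0
n,l,s,c=cv2.connectedComponentsWithStats(foot.astype(np.uint8));i=1+np.argmax(s[1:,4])
print('foot',cv2.minAreaRect(P[l==i][:,:2].astype(np.float32)*1000))
h=np.array([ray(K,T,250+u/6,130+v/6,0.16) for u,v in [(190,425),(338,420),(330,515),(212,535)]])
print('handle top corners',h.round(4),h.mean(0)); print('foot corners',[ray(K,T,250+u/6,130+v/6,0.012).round(4) for u,v in [(88,175),(405,58),(517,372)]])
im,d,K,T=load('side0');print('side handletop',ray(K,T,235,216,0.16))
im,d,K,T=load('scene0');print('scene handletop',ray(K,T,434.5,166.5,0.16))
E
```

```text
window [ -0.5 -35.4   4. ]
shutter corner [29.2 52.5  4. ]
shutter corner [-34.9  54.5   4. ]
shutter corner [-35.1 -63.    4. ]
shutter corner [ 28.9 -62.4   4. ]
tabtop [array([41.4, 25. , 39. ]), array([39.7, 13.4, 39. ]), array([-12.1,  19.3,  39. ]), array([-13. ,  33.9,  39. ])]
face +y n: [-1.46522517e-02  9.48776705e+01 -7.87597094e-01] 1374
face -y n: [  -0.35237368 -102.54428403   -0.87550328] 467
[284 179  26  20 125] [299.32  185.128] [0.5829 0.2655 0.0943] [0.598  0.2621 0.16  ]
[284 202  17  16 212] [292.4009434  209.36792453] [0.5719 0.2701 0.1623] [0.571  0.2701 0.16  ]
foot ((571.3533325195312, 269.9385681152344), (85.27334594726562, 85.0201416015625), 19.820066452026367)
handle top corners [[0.5806 0.2814 0.16  ]
 [0.5815 0.255  0.16  ]
 [0.5635 0.2567 0.16  ]
 [0.5597 0.2781 0.16  ]] [0.57135814 0.26777211 0.16      ]
foot corners [array([0.597 , 0.3213, 0.012 ]), array([0.6251, 0.2443, 0.012 ]), array([0.5471, 0.2168, 0.012 ])]
side handletop [0.56802313 0.26481491 0.16      ]
scene handletop [0.57050543 0.27123379 0.16      ]
```

Console yaw is 17.1°, and the spot is at about (0.630, -0.172, 0.071). The window sits at -35.4 mm along the track, so the shutter is at about 0.0396 m. The shutter corners measure 117 by 64 mm, matching the given size. The probe axis is at about (0.571, 0.269), confirmed by the foot (85 mm square, yaw 19.8°) and the handle top. Next I'll grip the tab and slide the shutter +35.4 mm.

```bash
python3 - <<'E' 2>/dev/null
from h import *; from g import *
r=rpy(-N,-Y)
c=S+.0246*Y
print(inverse_kinematics(c+.1*N,r))
movep(c+.10*N,r)
b=move_l(c+.015*N,feed=.1,max_force=10);print(b,loc(observe()['eef_pos']),observe()['ft_force'].round(2) if hasattr(observe()['ft_force'],'round') else observe()['ft_force'])
snap('scene','s1');snap('wrist','w3')
print(observe()['time_s'])
E
```

```text
[-0.58539839 -0.00228562  1.96669691  0.41864868  0.93325534  0.477028  ]
False [ 0.5 24.3 15.4] [ 0.4  -0.57  0.01]
6.75
```

View pics/w3.png

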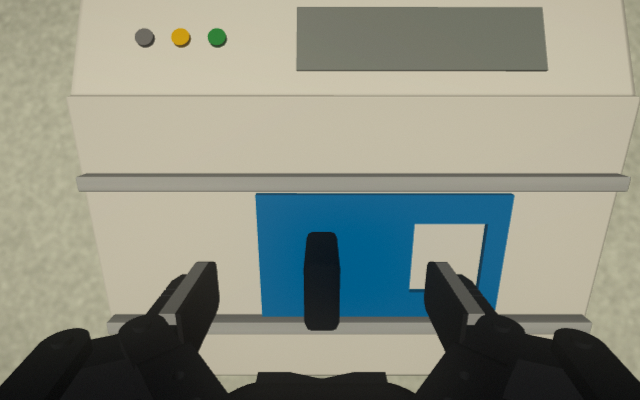

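The tab at (321,280) is midway between the fingers at (205,290) and (440,290), and the hand is square to the console. I'll grip and slide.

```bash
python3 - <<'E' 2>/dev/null
from h import *; from g import *
gripper_to(0.0,f_grip=20); o=observe();print('open',o['opening'],np.round(o['ft_force'],1),loc(o['eef_pos']))
c=S+.0246*Y
move_l(c+.0354*Y+.015*N,feed=.05); o=observe();print(np.round(o['ft_force'],1),loc(o['eef_pos']))
gripper_to(0.085); 
move_l(c+.0354*Y+.12*N,feed=.12)
snap('wrist','w4');o=observe();print(np.round(o['ft_force'],1),o['time_s'])
E
```

```text
open 0.013414477984845333 [-1.9 -0.3  1.4] [ 0.  24.6 15.1]
[-4.  -0.2  4.1] [-0.  60.5 15. ]
[-0.5 -0.2  0.5] 10.025
```

View pics/w4.png

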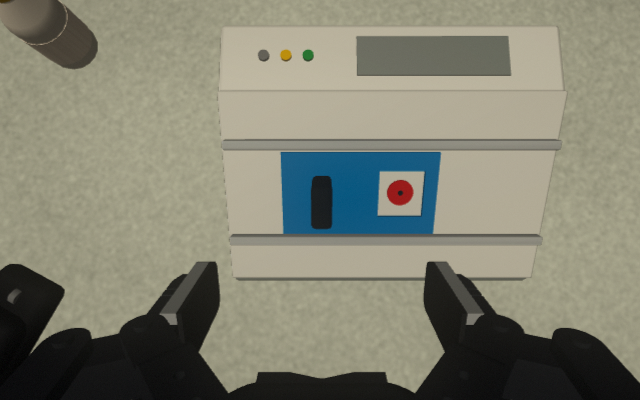

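The red spot shows at (400,193), in the middle of the window, which spans about x 378–424. I'll measure both.

```bash
python3 - <<'E' 2>/dev/null
from h import *; from g import *
im,d,K,T=load('w4');hsv=cv2.cvtColor(im,cv2.COLOR_RGB2HSV)
red=((hsv[...,0]<8)|(hsv[...,0]>172))&(hsv[...,1]>150)&(hsv[...,2]>80);red[:150]=0;red[230:]=0
cs,_=cv2.findContours(red.astype(np.uint8),cv2.RETR_EXTERNAL,cv2.CHAIN_APPROX_NONE);q=max(cs,key=cv2.contourArea);(u,v),w,_=cv2.fitEllipse(q);print(u,v,w)
p=cast(K,T,u,v,S,N);print('spot local',loc(p),p)
Pm=cloud(d,K,T)[red];print('depth med',loc(np.median(Pm,0)))
blue=(hsv[...,0]>95)&(hsv[...,0]<115)&(hsv[...,1]>150)
cn,_=cv2.findContours(blue.astype(np.uint8),cv2.RETR_CCOMP,cv2.CHAIN_APPROX_NONE)
for q in cn:
    if 1000<cv2.contourArea(q)<4000: 
        (u,v),wh,_=cv2.minAreaRect(q);print('win',u,v,wh,loc(cast(K,T,u,v,S+.004*N,N)))
for n in [0.05]:
  for y in (Ro.from_euler('z',[19.8,19.8+180],degrees=True).apply([0,1,0])): print(inverse_kinematics([.571,.269,.3],rpy([0,0,-1],y)))
E
```

```text
399.65460205078125 192.2041015625 (23.5174560546875, 25.090991973876953)
spot local [-1.9  1.1  0. ] [ 0.62804158 -0.17144272  0.07020337]
depth med [-1.9  1.3  0.2]
win 321.0 202.0 (22.0, 54.0) [-8.5 61.4  4. ]
win 400.5 193.0 (49.0, 46.0) [-1.3  1.3  4. ]
[ 3.15413598e-01  2.00576838e-01  1.42176277e+00 -4.44089210e-16
  1.51925304e+00 -1.60095792e+00]
[ 3.15413598e-01  2.00576838e-01  1.42176277e+00 -4.44089210e-16
  1.51925304e+00  1.54063473e+00]
```

```bash
python3 - <<'E' 2>/dev/null
from h import *; from g import *
y=-np.array([-np.sin(np.radians(10)),np.cos(np.radians(10)),0])
movep([.58,.269,.25],rpy([0,0,-1],y))
snap('wrist','w5');o=observe();print(o['time_s'])
im,d,K,T=load('w5');cv2.imwrite('pics/c5.png',cv2.resize(im[100:300,220:420],None,fx=3,fy=3,interpolation=cv2.INTER_CUBIC)[:,:,::-1])
E
```

```text
11.5833
```

View pics/w5.png

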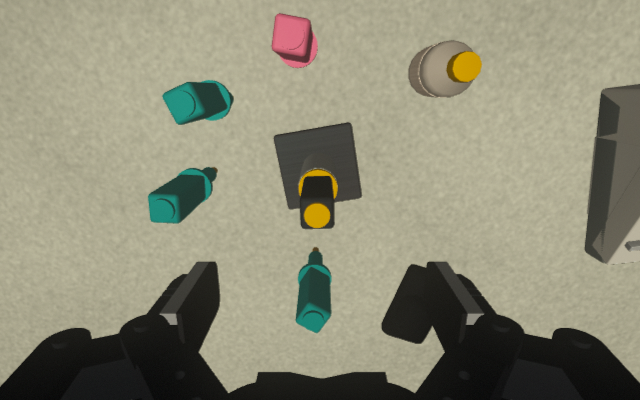

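View pics/c5.png

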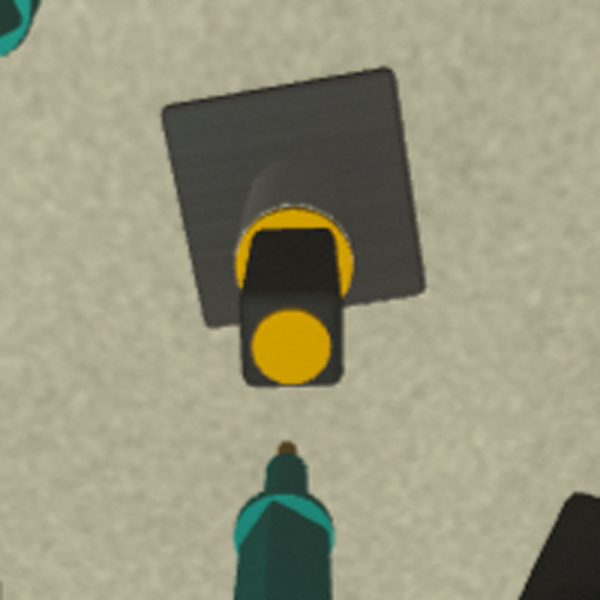

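This confirms the target: the dark, square probe with yellow collar and cap at (317,216), seated in the steel foot. The others are turquoise or pink and have no foot. The handle's sides line up with the hand at yaw 10°. Now I'll grasp and lift it.

```bash
python3 - <<'E' 2>/dev/null
from h import *; from g import *
im,d,K,T=load('w5')
p=ray(K,T,317,215.7,.16);print(p,pt(d,K,T,317,216), ray(K,T,318,187,.095))
x,yy=p[:2]; x,yy=(np.array([x,yy])+[.571,.269])/2 if np.hypot(x-.571,yy-.269)<.006 else (1/0)
print(x,yy)
move_l([x,yy,.25],feed=.1)
print(move_l([x,yy,.116],feed=.12,max_force=10))
gripper_to(0,f_grip=40);o=observe();print(o['opening'],o['eef_pos'],np.round(o['ft_force'],1))
snap('wrist','w6')
b=move_l([x,yy,.21],feed=.08,max_force=15);o=observe();print(b,o['opening'],o['eef_pos'],np.round(o['ft_force'],1),o['time_s'])
snap('wrist','w7');snap('scene','s2');snap('side','d2')
E
```

```text
[0.57059617 0.2695135  0.16      ] [0.5711983  0.26958944 0.16225069] [0.57318568 0.26986025 0.095     ]
0.5707980871365839 0.2692567517877892
False
0.02354981579906398 [0.57091604 0.26934758 0.11624798] [-0.5  0.2  1.1]
False 0.023632195504835023 [0.57036633 0.26910653 0.20909369] [-0.   0.2 -0.8] 15.0583
```

View pics/w7.png

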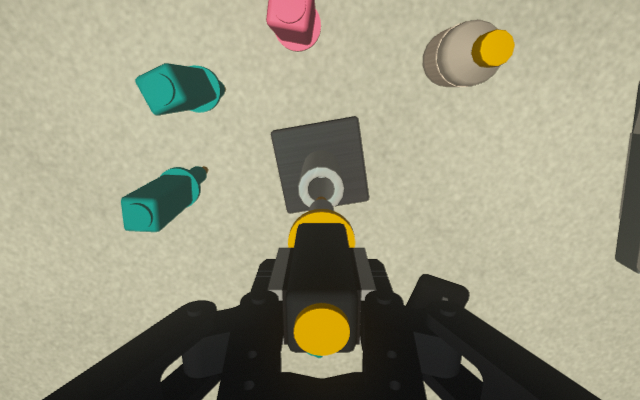

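View pics/d2.png

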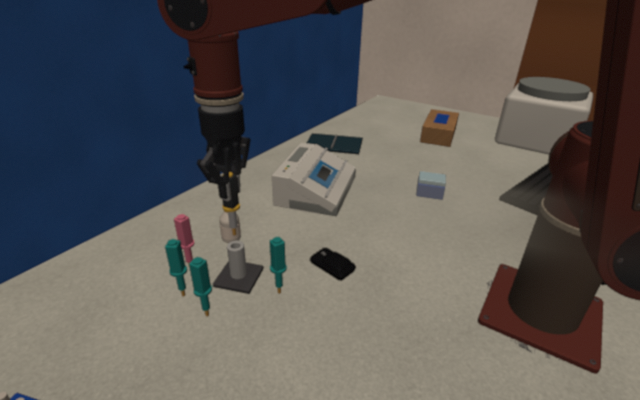

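The probe is out: its collar is at (321,232), and the empty bore shows at (321,187). I'll carry it high over to the console and hover along the face normal.

```bash
python3 - <<'E' 2>/dev/null
from h import *; from g import *
S2=np.array([0.628,-0.1713,0.0702]); r=rpy(-N,-Y)
p=observe()['eef_pos']
move_l([p[0],p[1],.27],feed=.12)
movep(S2+.16*N,r)
move_l(S2+.103*N,feed=.08,max_force=3); hold(.3)
o=observe();print(o['opening'],loc(o['eef_pos']),np.round(o['ft_force'],2),np.array(o['ft_force'])@N,o['time_s'])
snap('wrist','w8');snap('scene','s3');snap('side','d3')
for f,(a,b,c,e) in {'w8':(100,400,170,470),'s3':(200,320,200,360),'d3':(90,240,240,390)}.items():
    im=load(f)[0];cv2.imwrite(f'pics/{f}c.png',cv2.resize(im[a:b,c:e],None,fx=600/(b-a)*.95,fy=600/(b-a)*.95,interpolation=cv2.INTER_CUBIC)[:,:,::-1])
E
```

```text
0.023486279047695027 [ -1.6   0.9 103.5] [ 0.69  1.02 -1.18] -1.476159114296301 18.7333
```

View pics/w8c.png

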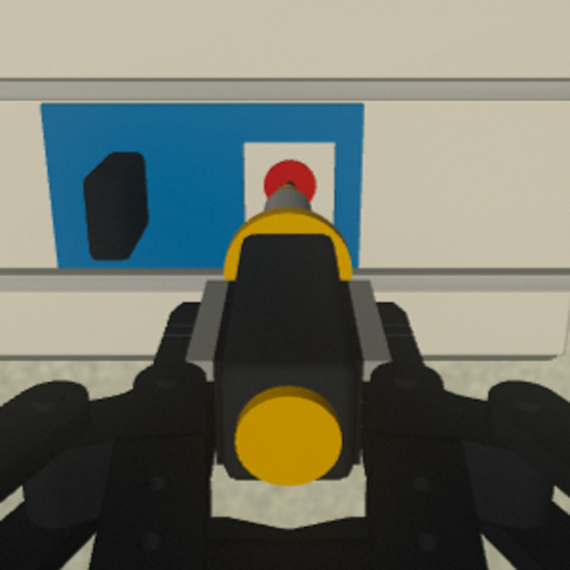

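View pics/s3c.png

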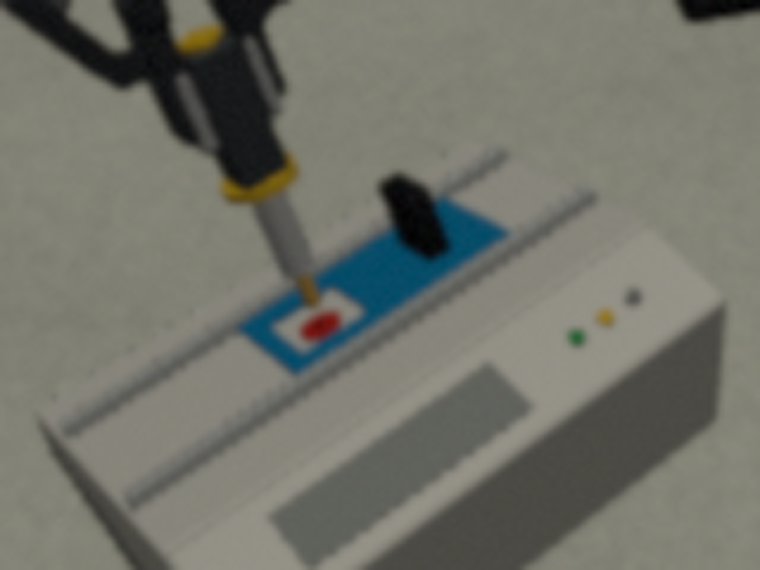

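View pics/d3c.png

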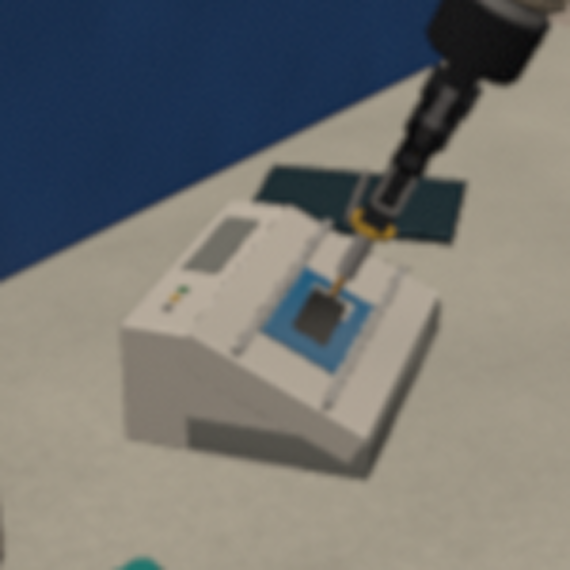

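The tip hovers about 10 mm off the red spot, inside the window in both views. I'll check the alignment numerically, then press slowly with a force guard.

```bash
python3 - <<'E' 2>/dev/null
from h import *; from g import *
S2=np.array([0.628,-0.1713,0.0702])
im,d,K,T=load('s3')
def pj(p):
    q=K@(T[:3,:3].T@(p-T[:3,3]));return (q[:2]/q[2]).round(1)
print('tip',pj(S2+.0103*N),'seen 265,263; cap',pj(S2+.147*N),'seen 242,208.4; spot',pj(S2),'seen', (200+322/4.75,200+327/4.75))
f0=np.array(observe()['ft_force'])
for k in (.097,.094,.0915,.089,.087):
    b=move_l(S2+k*N,feed=.02,max_force=4);hold(.2);o=observe();f=(np.array(o['ft_force'])-f0)
    print(k,b,loc(o['eef_pos']),'dF n',round(f@N,2),np.round(f,2))
    if b or f@N>2.4: break
print(o['time_s'])
snap('wrist','w9');snap('scene','s4')
E
```

```text
tip [265.6 264.3] seen 265,263; cap [241.9 208.7] seen 242,208.4; spot [267.2 268.2] seen (267.7894736842105, 268.8421052631579)
0.097 False [-1.8  1.2 97.1] dF n 1.68 [ 0.08 -0.28  1.85]
0.094 False [-1.9  1.2 94.1] dF n 0.86 [ 0.9  -0.23  1.32]
0.0915 False [-1.8  1.2 91.6] dF n 2.66 [-0.21  0.04  2.85]
20.5083
```

```bash
python3 - <<'E' 2>/dev/null
from h import *; from g import *
S2=np.array([0.628,-0.1713,0.0702])
def avg():
    F=[]
    for i in range(12): hold(.04);F.append(np.array(observe()['ft_force']))
    F=np.array(F);return (F@N).mean().round(2),(F@N).std().round(2)
print(avg())
move_l(S2+.098*N,feed=.03);hold(.2);print('.098',avg())
for k in (.0915,.089,.0875):
    b=move_l(S2+k*N,feed=.03,max_force=6);hold(.2);print(k,b,loc(observe()['eef_pos']),avg())
print(observe()['time_s'])
snap('wrist','w10');snap('scene','s5')
for f,(a,b,c,e) in {'w10':(150,280,250,400),'s5':(200,320,200,360)}.items():
    im=load(f)[0];cv2.imwrite(f'pics/{f}c.png',cv2.resize(im[a:b,c:e],None,fx=4.5,fy=4.5,interpolation=cv2.INTER_CUBIC)[:,:,::-1])
E
```

```text
(np.float64(0.12), np.float64(0.43))
.098 (np.float64(-1.13), np.float64(0.67))
0.0915 False [-1.9  1.2 91.6] (np.float64(0.32), np.float64(0.44))
0.089 False [-1.8  1.2 89.1] (np.float64(1.24), np.float64(0.35))
0.0875 False [-1.8  1.2 87.5] (np.float64(1.47), np.float64(0.44))
25.1417
```

View pics/w10c.png

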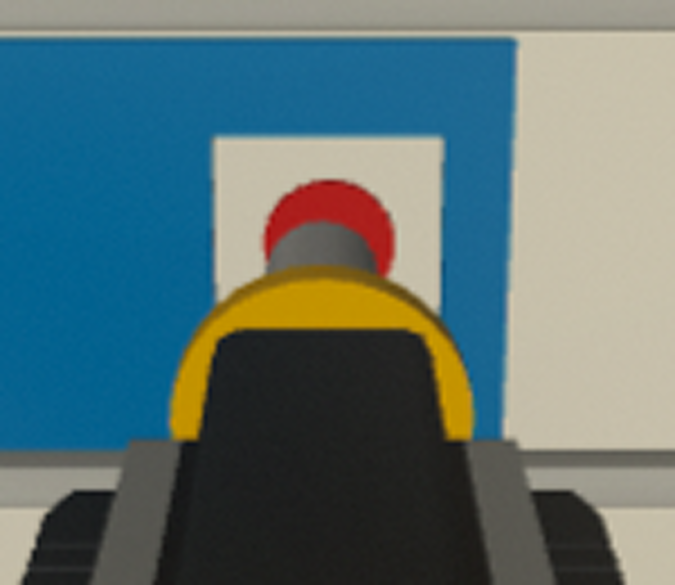

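View pics/s5c.png

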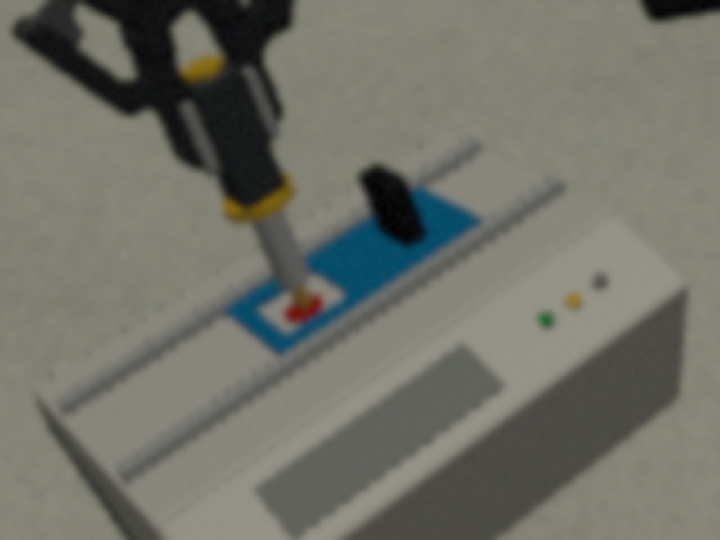

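```bash
python3 - <<'E' 2>/dev/null
from h import *
a=load('scene0')[0].astype(int);b=load('s5')[0].astype(int)
for n,(u0,u1,v0,v1) in dict(bottle=(405,437,226,268),tipbox=(153,197,195,240),mouse=(333,366,174,206)).items(): print(n,abs(a-b)[v0:v1,u0:u1].mean().round(1))
job_done()
E
```

```text
bottle 8.0
tipbox 8.2
mouse 6.0
the job is handed in; nothing more can be done
```

```bash
python3 - <<'E'
from h import *
a=load('scene0')[0].astype(int);b=load('s5')[0].astype(int)
print('bare bench',abs(a-b)[300:340,420:480].mean())
g=lambda f:cv2.cvtColor(load(f)[0],cv2.COLOR_RGB2GRAY).astype(np.float32)
for n,(u0,u1,v0,v1) in dict(bottle=(400,442,222,272),tipbox=(148,202,190,245),mouse=(330,370,170,210)).items():
    print(n,cv2.phaseCorrelate(g('scene0')[v0:v1,u0:u1].copy(),g('s5')[v0:v1,u0:u1].copy()))
E
```

```text
bare bench 9.27
bottle ((0.45753654011260636, 0.028728301373540432), 0.9526137290530735)
tipbox ((-0.09894275737772418, 0.06318456605345091), 0.9701231141149261)
mouse ((-0.004700256354173149, 0.16363476302601399), 0.9865478879213333)
```

I slid the shutter by its tab, lifted the dark probe out of its stand, and handed the job in at about 25 s with its tip held on the red spot. No verdict is reported, so the results below are my own measurements.

- **Shutter:** I moved it 35.4 mm along its track. Afterwards the window and spot centres agreed to about 0.6 mm, and the window still looked centred in the last wrist picture.
- **Probe alignment:** At the hover, the tip and cap matched their expected positions to within about 1 pixel in the scene view, so the probe was square to the face. The final wrist view put the tip about 1.5 mm to one side of the spot's centre, while the scene view showed it centred.
- **Press:** The averaged force rose by about 2.6 N along the face normal, and the hand's position put the tip about 5.5 mm in. By the spring figures, 2.6 N means about 6.7 mm, so the two differ by about 1 mm; both are close to half way.
- **Force readings:** Single force readings were noisy by about ±0.5–1 N, and one looked like contact before the tip touched. I backed off and repeated the press with averaged readings.
- **Bottle, tip box and mouse:** Between the first and last scene pictures they shifted by less than half a pixel. A raw brightness check just before hand-in showed differences, but the bare bench differed by the same amount, so that was image noise. I confirmed this only after handing in.

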